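# Load two test cartridges into a spring magazine

### The arm

A 7-joint arm with a two-finger parallel gripper is mounted at the origin on the work surface. World frame = base frame: x ahead of the robot, y to its left, z up, the work surface at z = 0. Lengths are in m, angles in rad, forces in N, time in s.
With the tool pointing down it reaches from about 0.425 to 0.875 m from the base axis. Payload 4.7 kg.
Tool frame: the origin (TCP) lies at the very end of the fingers, on their centre line; the grasp point (between the pads) lies 19 mm behind it; z points along the fingers, y is the direction in which the jaws open and shut (so a half turn about z gives the same grasp; the last joint's range is limited). The gripper opens to 85 mm and grips with 20 to 120 N. Pads are 22 mm wide; open, the fingers measure 114 mm over their backs; the gripper's body (76 mm by 85 mm) begins 54 mm behind the grasp point. The pads swing forward as they close: fully open they stand 13 mm farther back than shut.
Start: joints at [-1.262, 0.321, -0.07, 1.45, 0.023, 1.371, -0.057], TCP at [0.189, 0.622, 0.231] pointing down, gripper open.
Joint ranges: [-2.86, 2.86], [-0.3, 2.09], [-1.38, 1.24], [0.06, 2.45], [-1.56, 4.7], [0.09, 2.05], [-2.69, 2.69]. Speed limits (rad/s): [2.57, 2.57, 3.14, 3.14, 3.14, 3.14, 3.14].

### API

Orientations are given as a unit quaternion [x, y, z, w].
In Python, from bench import sense, snapshot, sign_off, boxes_of, regions_of gives the robot as it stands.
- The arm moves only by the tool servo_tool, never from a script. Its argument "motion" is a list of rows, each a list of 5 numbers: the shift along the tool's x, y, z in units of 30 mm (1.0 is 30 mm), then the turn about the tool's z in units of 6 degrees (1.0 is 6 degrees), then the opening in per cent of the stroke, from 0 (shut) to 100 (fully open). In form: [[x, y, z, twist, grip], ...]. A call has exactly 8 rows; each row shifts and turns the commanded pose from where the row before left it, along the tool's axes as they then stand; what a row does not reach is not made up. A row lasts 1/8 s, in which the tool goes at most 62.5 mm and 10.7 degrees, less where a joint would pass 70% of its speed; a pose out of reach is approached as far as the arm can. A call with a number of a shift or a turn outside -1 to 1 is refused whole. A call with a gripper value outside its range is refused whole. The fingers move at their own pace and stop on an object; "force" is the grip in N (left out, the last holds). Time passes only in rows, so rows that do not move let the fingers close, or fill a call up. It gives the time, the measured TCP pose, the force and the opening at its end, in the units of the state.
- sense(): the state, without advancing time (a new reading comes with each control period).
- snapshot(name): name is "scene" or "top" or "wrist"; returns a dict with "pixels" (420x560x3 uint8, red, green, blue), "range_z" (420x560 float32, m along the optical axis (not along the pixel's ray), 0 where there is no reading), "mtx" (3x3 intrinsics, pixels), "R" (3x3) and "t" (3): a world point X has camera coordinates R X + t; the wrist camera has in their place "mount" (4x4, takes a point from camera to tool coordinates, whose origin is the TCP and whose axes are the flange's). Camera axes: x right, y down, z forward; pixel columns grow to the right and rows downward; lengths in m; the calibration is good to about 2 mm. A picture is of the moment at which its call begins: read the wrist's pose just before it.
- sign_off(): hands the job in, once; it reports no verdict.
Trained networks look in the newest picture that a camera, given by its name, has taken for a name from the list of things; names that differ only in an ending like _2 or _b are one class to them, and where a whole thing is asked for, a point or a joint stands for the part that bears it (a point fixed in the world has none). Each returns a list of dicts, best first, with "conf" (0 to 1); they miss things now and then, are a little off and sometimes report something else, mostly with a low value. They report only what shows in the picture. A call takes as long as a camera call. They do not tell look-alikes from the thing itself.
- boxes_of(camera, name): "pixel" ([row, column] in pixels, amid what is visible of it).
- regions_of(camera, name): "mask" (420x560 bool, what is visible of it) and "pixel" ([row, column] in pixels, amid what is visible of it).
The state is a dict: "t": time; "joint_positions": joint angles; "joint_vel": joint speeds; "tau": joint torques, N m; "ee_pos": TCP position; "tool_rot": TCP orientation; "force": force on the tool from outside, world axes, zero at the start; "ft_torque": the same for the moment, N m; "opening": opening from 0.0 (shut) to 1.0 (fully open).
Only numpy, scipy, OpenCV 4.12 (cv2) and the standard library are available. Lean on these libraries where they do the work, as an engineer would, in place of code of your own. Each camera call takes 0.05 s, during which the arm holds its last target. There are 200 camera calls.

### The job

Load the two short test cartridges lying on the bench into the spring magazine, one after the other: lay each flat in the mouth and press it straight down until both retaining lips have snapped over it and it stays in when let go. Press gently and feel for the snap and for the end of travel: never load the magazine with more than about 20 N. Leave the longer calibration cartridge and everything else on the bench where it is.

Things in the scene. Friction and masses are not known exactly. Their poses are not given: they have to be found in the camera images.
- magazine: White spring magazine on a grey base plate fixed to the bench, plate 130 x 80 mm. Origin: underside centre of the base, on the bench; z up, x along the well, y across. The well, centred on the origin, is open at the top. Its ends (|x| 26 to 48 mm) are towers 96 mm high; its long sides are 4 mm walls, only 32 mm high over the middle 38 mm, so fingers on a cartridge's long sides pass.
- mag_mouth (a point): Centre of the well's mouth, 96 mm above the bench (axes as the magazine's): well 52 mm (x) by 32 mm (y), smooth, with flared rims that reach 10 mm higher, to 106 mm. A cartridge laid in rests on the two lips' slopes, its underside about 5 mm above the lips' underside.
- mag_lips (a point): Point on the well's axis at the NOMINAL height of the lips' undersides, 66 mm; lips, follower and its stop are set together up to 10 mm higher or lower, not measured. A sprung steel lip at each end (the two linked), 18 mm wide, stands 5 mm into the well: top sloping at 45 degrees, flat underside. Pressing a cartridge by is felt as a rise to 5 to 12 N, then less; they snap back (a small drop) as its top gets 0 to 2 mm from their underside.
- mag_follower (a point): Nominal height of the empty sprung follower plate's top, 0.5 mm under the lips. It pushes the stack up with 2 N, rising 0.1 N per mm, travels 41 mm, then meets a hard stop. So the second cartridge (2 x 20 mm) meets the stop 1.5 mm below its latched place; the first could go about 21 mm below its own.
- cart_a_center (a point): Centre of a short test cartridge: cream plastic block 50 x 30 x 20 mm, about 50 g, lying flat on the bench (centre 10 mm up). x along its length, z up. Either way round fits.
- cart_b_center (a point): Centre of the other short test cartridge, the same as the first: 50 x 30 x 20 mm. x along its length, z up.
- cart_long_center (a point): Centre of the longer calibration cartridge, 80 x 30 x 20 mm, of the same look, lying among the short ones; it does not fit the magazine and is to be left alone. x along its length.
- oil_bottle: Small amber bottle, 36 mm diameter, 75 mm high, standing; origin at its underside. Bystander.
- stain_jar: White jar, 56 mm diameter, 60 mm high, standing; origin at its underside. Bystander.
- slide_box: Blue slide storage box, 87 x 172 x 35 mm, origin at its underside, y along its length. Bystander.
- tube_rack: White rack of capped blood tubes, 90 x 190 x 88 mm, origin at its underside, y along its length. Bystander.
- marker: Marker pen lying on the bench, 130 x 11 x 11 mm, x along its length, origin at its underside. Bystander.
Mind the look-alikes: they are no part of the job. Leave any red look-alike of the part that bears cart_a_center alone. What is shaped like the part that bears cart_b_center but blue is not meant.

How it is judged:
On the way:
1. one short cartridge is held under both lips, flat, and let go (((z of cart_a_center in the frame of magazine below 0.068 m and horizontal distance between cart_a_center and magazine below 0.006 m and angle between cart_a_center's own z axis and vertical below 0.12 rad and angle between the x axis of cart_a_center and the x axis of magazine, either way round below 0.15 rad and contact force between cart_a and the fingers below 0.1 N and linear speed of cart_a below 0.03 m/s) or (z of cart_b_center in the frame of magazine below 0.068 m and horizontal distance between cart_b_center and magazine below 0.006 m and angle between cart_b_center's own z axis and vertical below 0.12 rad and angle between the x axis of cart_b_center and the x axis of magazine, either way round below 0.15 rad and contact force between cart_b and the fingers below 0.1 N and linear speed of cart_b below 0.03 m/s))), for 0.2 s.
At the end, for the whole second after the job is handed in: Both short cartridges lie in the well under the lips: centre within 6 mm of the well's axis and less than 68 mm above the bench (an unlatched one springs back above 70 mm), tilted less than 0.12 rad, lengthwise within 0.15 rad of the well, let go and at rest (below 0.03 m/s) (z of each of cart_a_center, cart_b_center in the frame of magazine below 0.068 m and horizontal distance between each of cart_a_center, cart_b_center and magazine below 0.006 m and angle between each of cart_a_center, cart_b_center's own z axis and vertical below 0.12 rad and angle between the x axis of each of cart_a_center, cart_b_center and the x axis of magazine, either way round below 0.15 rad and contact force between each of cart_a, cart_b and the fingers below 0.1 N and linear speed of each of cart_a, cart_b below 0.03 m/s); the robot touches nothing.
It fails at once if the magazine is loaded with more than 25 N (contact force between magazine and anything else above 25 N).
It fails at once if the long calibration cartridge is shifted by more than 30 mm (distance of cart_long_center from where it was at the start of the episode above 0.03 m).
It fails at once if another thing on the bench (bottle, jar, slide box, tube rack, marker) is shifted by more than 30 mm (distance of any of oil_bottle, stain_jar, slide_box, tube_rack, marker from where it was at the start of the episode above 0.03 m).
It also fails if it takes over 72 s, if anything falls off the work surface, if the arm or the gripper's body presses on something with over 40 N, if the wrist force passes 120 N, or if a joint passes its speed limit or range.

## Working session

There is one attempt and no reset: what is moved stays moved. The work goes in short steps, Python scripts to look and compute and a tool call to move; the robot and the scene stay as the last step left them, time stands still between calls to the robot, and variables do not carry over. Pictures are saved under pics/ and viewed, about 8 in all and at most 12, crops included, and the job is handed in when it is done.

Besides the shell and the picture viewer there is one more tool, called after "Call:" as name(argument=value, ...) on one line, values as JSON. servo_tool: Moves the arm, as the interface text tells. Its arguments: {"type":"object","properties":{"motion":{"type":"array"},"force":{"type":"number"}},"required":["motion"]}

```bash
mkdir -p pics; ls; cat > h.py <<'E'
import numpy as np, cv2
from bench import sense, snapshot, sign_off, boxes_of, regions_of
from scipy.spatial.transform import Rotation as Ro
def cloud(s,st=None):
    K=s["mtx"];z=s["range_z"];v,u=np.mgrid[:z.shape[0],:z.shape[1]]
    c=np.stack([(u-K[0,2])/K[0,0]*z,(v-K[1,2])/K[1,1]*z,z],-1)
    if "mount" in s:
        M=np.array(s["mount"]);c=c@M[:3,:3].T+M[:3,3]
        return c@Ro.from_quat(st["tool_rot"]).as_matrix().T+np.array(st["ee_pos"])
    return (c-np.array(s["t"]))@np.array(s["R"])
def save(n,im): cv2.imwrite("pics/"+n,np.ascontiguousarray(im[...,::-1]))
E
python3 - <<'E'
from h import *
st=sense();print(st)
for c in ("top","scene"):
    s=snapshot(c);save(c+"1.png",s["pixels"]);P=cloud(s)
    for n in ("magazine","cart_a_center","cart_long_center"):
        for d in regions_of(c,n):
            m=d["mask"]&(s["range_z"]>0);q=P[m]
            if len(q)<10: continue
            zt=np.percentile(q[:,2],95);t=q[q[:,2]>zt-.006]
            r=cv2.minAreaRect((t[:,:2]*1000).astype(np.float32))
            print(c,n,round(d["conf"],2),np.round(d["pixel"]),m.sum(),"zt",zt.round(4),np.round(r[0],1),np.round(r[1],1),round(r[2],1),s["pixels"][m].mean(0).round())
E
```

```text
pics
{'t': 0.0, 'joint_positions': array([-1.26189839,  0.32182833, -0.07005977,  1.45171365,  0.02260103,
        1.37077122, -0.05688149]), 'joint_vel': array([ 0.00021584, -0.00112422,  0.00121586,  0.00053761, -0.00028731,
        0.0002009 , -0.0010017 ]), 'tau': array([ 3.26176087e-04, -4.93585968e+01, -3.82095510e-01, -3.14330828e+01,
        1.28957300e-02,  1.15865117e-02, -2.01384995e-05]), 'ee_pos': array([0.18875882, 0.62141777, 0.23020042]), 'tool_rot': array([ 1.46852647e-01,  9.89157907e-01, -9.62975844e-04, -8.84466649e-05]), 'force': array([-0.10128915,  0.72329156, -0.15316511]), 'ft_torque': array([-0.01867601,  0.00949716,  0.03654715]), 'opening': 0.9952960864511793}
top magazine 0.54 [199. 319.] 1689 zt 0.102 [ 581.7 -115.7] [95.2 47.5] 22.3 [93. 89. 84.]
top cart_a_center 0.65 [257. 215.] 299 zt 0.0225 [452.6 129. ] [29.3 50.1] 89.1 [135. 125. 104.]
top cart_a_center 0.5 [282. 188.] 290 zt 0.023 [394.8 202.5] [49.9 30. ] 38.4 [126.  53.  46.]
top cart_long_center 0.75 [186. 224.] 417 zt 0.0232 [625.5 116.4] [80.  29.7] 33.8 [138. 128. 106.]
scene magazine 0.8 [209. 258.] 1737 zt 0.1003 [ 582.5 -112.6] [97.4 49. ] 22.0 [106.  99.  91.]
scene cart_a_center 0.81 [245. 401.] 287 zt 0.0223 [397.6 205.3] [50.2 30.8] 39.7 [140.  63.  54.]
scene cart_a_center 0.68 [262. 195.] 2612 zt 0.0368 [ 789.2 -100.8] [ 87. 172.] 0.1 [ 23.  62. 126.]
scene cart_a_center 0.57 [244. 366.] 282 zt 0.0224 [455.1 132.4] [30.1 50.8] 88.7 [145. 133. 111.]
scene cart_a_center 0.54 [224. 327.] 266 zt 0.0224 [469.6  32.7] [51.1 30.5] 64.6 [140.  64.  54.]
scene cart_long_center 0.88 [283. 307.] 455 zt 0.022 [628.  119.2] [80.6 29.7] 33.9 [164. 151. 125.]
```

```bash
python3 - <<'E'
import cv2
a=cv2.imread("pics/top1.png");cv2.imwrite("pics/topc.png",cv2.resize(a[120:360,120:440],(800,600),interpolation=cv2.INTER_CUBIC))
E
```

```text
(no output)
```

View pics/topc.png

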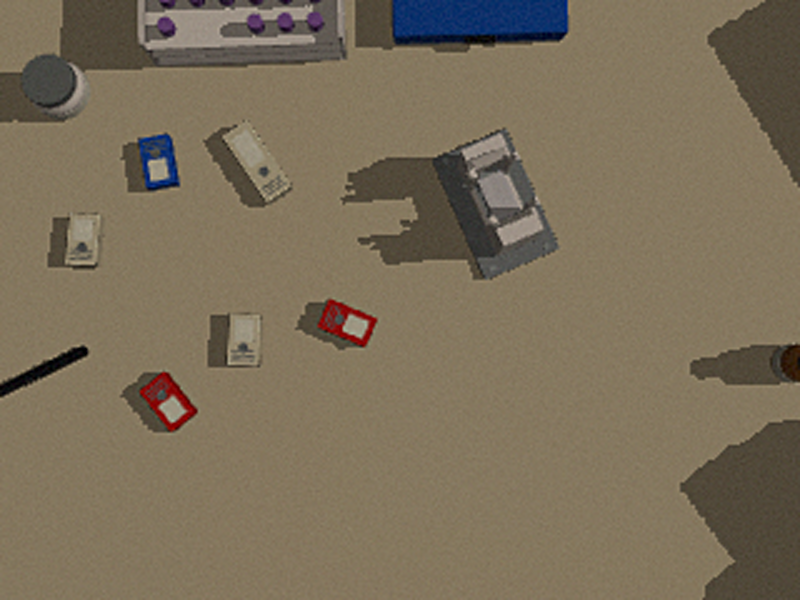

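View pics/scene1.png

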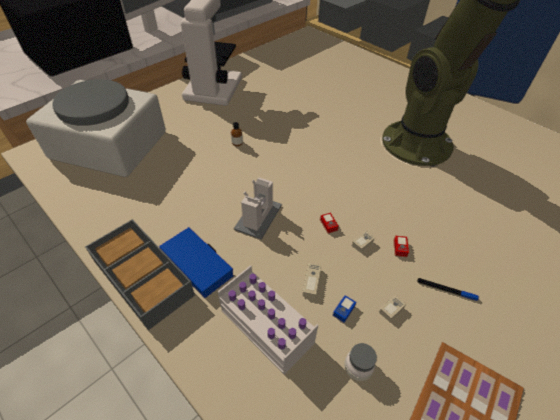

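Several blocks look alike. In top-image pixels (row, col):
- **Short cream:** (257,215) and (216,153). Both are cream and about 50 mm long, so these are the two meant.
- **Long cream:** (186,224), 80 mm. Leave it.
- **Red look-alikes:** (282,188) and (249,259). Leave them.
- **Blue look-alike:** (184,183). Leave it.

The magazine is at (199,319). I'll measure the second short cartridge and plan the approach.

```bash
cat >> h.py <<'E'
def yaw_y(st):  # world angle (deg) of tool y
    y=Ro.from_quat(st["tool_rot"]).as_matrix()[:,1];return np.degrees(np.arctan2(y[1],y[0]))
def plan(x,y,z,yw=None,n=None,mod=180):
    st=sense();p=np.array(st["ee_pos"]);a=yaw_y(st)
    dy=0 if yw is None else (yw-a+mod/2)%mod-mod/2
    D=np.array([x,y,z])-p
    n=n or int(np.ceil(max(np.linalg.norm(D)/.030,abs(dy)/6)))
    n=max(n,1);rows=[]
    for i in range(n):
        b=np.radians(a+dy*i/n);Y=np.array([np.cos(b),np.sin(b),0]);Z=np.array([0,0,-1.]);X=np.cross(Y,Z)
        d=D/n/.03;rows.append([round(float(v),2) for v in (d@X,d@Y,d@Z,-dy/n/6)])
    print("from",p.round(4),"yaw",round(a,2),"rows",n)
    for r in rows: print(r)
E
python3 - <<'E'
from h import *
s=snapshot("top");P=cloud(s)
m=np.zeros((420,560),bool);m[195:236,135:175]=1
m&=(P[...,2]>.012)&(P[...,2]<.04)
q=P[m];r=cv2.minAreaRect((q[:,:2]*1000).astype(np.float32));print(m.sum(),r)
plan(.454,.128,.20,89)
st=sense();w=snapshot("wrist");print(np.array(w["mount"]).round(4),w["mtx"])
E
```

```text
267 ((551.9161376953125, 285.2726135253906), (31.34768295288086, 50.24699401855469), 86.06253814697266)
from [0.1889 0.6219 0.2313] yaw 73.11 rows 19
[-0.7, -0.69, 0.05, -0.14]
[-0.69, -0.7, 0.05, -0.14]
[-0.68, -0.71, 0.05, -0.14]
[-0.67, -0.72, 0.05, -0.14]
[-0.66, -0.73, 0.05, -0.14]
[-0.64, -0.74, 0.05, -0.14]
[-0.63, -0.75, 0.05, -0.14]
[-0.62, -0.76, 0.05, -0.14]
[-0.61, -0.77, 0.05, -0.14]
[-0.6, -0.78, 0.05, -0.14]
[-0.59, -0.79, 0.05, -0.14]
[-0.58, -0.8, 0.05, -0.14]
[-0.57, -0.8, 0.05, -0.14]
[-0.55, -0.81, 0.05, -0.14]
[-0.54, -0.82, 0.05, -0.14]
[-0.53, -0.83, 0.05, -0.14]
[-0.52, -0.84, 0.05, -0.14]
[-0.51, -0.84, 0.05, -0.14]
[-0.49, -0.85, 0.05, -0.14]
[[-8.000e-04 -9.501e-01 -3.119e-01  7.950e-02]
 [ 1.000e+00 -9.000e-04  0.000e+00 -0.000e+00]
 [-3.000e-04 -3.119e-01  9.501e-01 -1.422e-01]
 [ 0.000e+00  0.000e+00  0.000e+00  1.000e+00]] [[310.34749108   0.         285.8736624 ]
 [  0.         310.34749108 208.49001748]
 [  0.           0.           1.        ]]
```

Call:
servo_tool(motion=[[-0.7, -0.69, 0.05, -0.14, 100], [-0.69, -0.7, 0.05, -0.14, 100], [-0.68, -0.71, 0.05, -0.14, 100], [-0.67, -0.72, 0.05, -0.14, 100], [-0.66, -0.73, 0.05, -0.14, 100], [-0.64, -0.74, 0.05, -0.14, 100], [-0.63, -0.75, 0.05, -0.14, 100], [-0.62, -0.76, 0.05, -0.14, 100]], force=80)

```text
t: 1.5
ee_pos: [0.3015, 0.4139, 0.2196]
tool_rot: [0.088, 0.996, 0.0, 0.0]
force: [0.5, -1.1, 0.4]
opening: 1.002
```

Call:
servo_tool(motion=[[-0.61, -0.77, 0.05, -0.14, 100], [-0.6, -0.78, 0.05, -0.14, 100], [-0.59, -0.79, 0.05, -0.14, 100], [-0.58, -0.8, 0.05, -0.14, 100], [-0.57, -0.8, 0.05, -0.14, 100], [-0.55, -0.81, 0.05, -0.14, 100], [-0.54, -0.82, 0.05, -0.14, 100], [-0.53, -0.83, 0.05, -0.14, 100]])

```text
t: 2.5
ee_pos: [0.4134, 0.206, 0.2076]
tool_rot: [0.03, 1.0, 0.0, 0.0]
force: [-0.2, 1.3, -0.5]
opening: 0.998
```

Call:
servo_tool(motion=[[-0.52, -0.84, 0.05, -0.14, 100], [-0.51, -0.84, 0.05, -0.14, 100], [-0.49, -0.85, 0.05, -0.14, 100], [0, 0, 0.5, 0, 100], [0, 0, 0.5, 0, 100], [0, 0, 0.3, 0, 100], [0, 0, 0, 0, 100], [0, 0, 0, 0, 100]])

```text
t: 3.5
ee_pos: [0.4551, 0.1294, 0.1641]
tool_rot: [0.008, 1.0, 0.0, 0.0]
force: [-0.9, 0.1, -0.6]
opening: 1.0
```

```bash
cat >> h.py <<'E'
def wristfit(name,view=None):
    st=sense();s=snapshot("wrist");P=cloud(s,st)
    if view: save(view,s["pixels"])
    for d in regions_of("wrist",name):
        m=d["mask"]&(s["range_z"]>0);q=P[m]
        if len(q)<50: continue
        zt=np.median(q[:,2]);t=q[abs(q[:,2]-zt)<.006]
        r=cv2.minAreaRect((t[:,:2]*1000).astype(np.float32))
        (x,y),(w,h),a=r
        if w<h: a+=90
        print(name,round(d["conf"],2),np.round(d["pixel"]),"zt",zt.round(4),"c",np.round((x,y),1),"size",np.round((w,h),1),"long",round((a+90)%180-90,1),"rgb",s["pixels"][m].mean(0).round())
    return st,s,P
E
python3 - <<'E'
from h import *
st,s,P=wristfit("cart_a_center","w1.png")
print(st["ee_pos"],yaw_y(st),st["force"],st["t"])
E
```

```text
cart_a_center 0.97 [190. 285.] zt 0.0197 c [454.2 130.2] size [29.9 50.7] long -3.3 rgb [141. 130. 115.]
cart_a_center 0.64 [203. 186.] zt 0.0195 c [468.1  31.6] size [50.  29.8] long 66.0 rgb [120.  58.  54.]
cart_a_center 0.59 [128. 365.] zt 0.0197 c [396.3 203.3] size [49.6 30.4] long 38.3 rgb [131.  66.  61.]
[0.45514217 0.12943957 0.1641058 ] 89.11412876690126 [-0.86642778  0.09870994 -0.55262296] 3.5
```

View pics/w1.png

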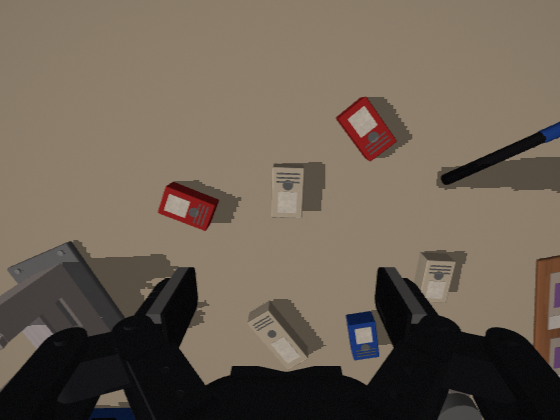

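The close view shows the plain cream short block at (190,285), 50 x 30 mm, with the reds at (203,186) and (128,365) clear of the fingers. I'll descend and grip it.

Call:
servo_tool(motion=[[0.03, 0.03, 1, 0, 65], [0, 0, 1, 0, 65], [0, 0, 1, 0, 65], [0, 0, 1, 0, 65], [0, 0, 0.8, 0, 65], [0, 0, 0.4, 0, 65], [0, 0, 0.1, 0, 65], [0, 0, 0, 0, 65]], force=80)

```text
t: 4.6
ee_pos: [0.4548, 0.1302, 0.0055]
tool_rot: [0.008, 1.0, 0.0, 0.001]
force: [0.3, 0.2, -0.4]
opening: 0.645
```

Call:
servo_tool(motion=[[0, 0, 0.05, 0, 65], [0, 0, 0, 0, 20], [0, 0, 0, 0, 0], [0, 0, 0, 0, 0], [0, 0, 0, 0, 0], [0, 0, 0, 0, 0], [0, 0, 0, 0, 0], [0, 0, 0, 0, 0]], force=80)

```text
t: 5.6
ee_pos: [0.4546, 0.1301, 0.0041]
tool_rot: [0.008, 1.0, 0.0, 0.0]
force: [-1.3, 0.1, 5.2]
opening: 0.323
```

```bash
python3 - <<'E'
from h import *
st=sense();print(st["ee_pos"],yaw_y(st),st["force"],st["opening"],st["t"])
E
```

```text
[0.45464938 0.13010718 0.00413757] 89.0707952732572 [-1.28366296  0.08082413  5.19330052] 0.3234149239175291 5.6
```

Call:
servo_tool(motion=[[0, 0, -0.3, 0, 0], [0, 0, -1, 0, 0], [0, 0, -1, 0, 0], [0, 0, -1, 0, 0], [0, 0, -1, 0, 0], [0, 0, -1, 0, 0], [0, 0, -1, 0, 0], [0, 0, 0, 0, 0]], force=80)

```text
t: 6.6
ee_pos: [0.4556, 0.1303, 0.195]
tool_rot: [0.008, 1.0, 0.001, 0.002]
force: [1.1, -0.4, -0.1]
opening: 0.325
```

```bash
python3 - <<'E'
from h import *
st=sense();print(st["ee_pos"],yaw_y(st),st["force"],st["opening"],st["t"])
plan(.582,-.114,.26,112,14)
E
```

```text
[0.45561913 0.13032485 0.19499714] 89.05962523112927 [ 1.10982105 -0.44772008 -0.11501172] 0.3250117290359925 6.6
from [0.4556 0.1303 0.195 ] yaw 89.06 rows 14
[-0.31, -0.58, -0.15, -0.27]
[-0.29, -0.59, -0.15, -0.27]
[-0.28, -0.59, -0.15, -0.27]
[-0.26, -0.6, -0.15, -0.27]
[-0.24, -0.61, -0.15, -0.27]
[-0.23, -0.62, -0.15, -0.27]
[-0.21, -0.62, -0.15, -0.27]
[-0.19, -0.63, -0.15, -0.27]
[-0.17, -0.63, -0.15, -0.27]
[-0.15, -0.64, -0.15, -0.27]
[-0.14, -0.64, -0.15, -0.27]
[-0.12, -0.64, -0.15, -0.27]
[-0.1, -0.65, -0.15, -0.27]
[-0.08, -0.65, -0.15, -0.27]
```

Call:
servo_tool(motion=[[-0.31, -0.58, -0.15, -0.27, 0], [-0.29, -0.59, -0.15, -0.27, 0], [-0.28, -0.59, -0.15, -0.27, 0], [-0.26, -0.6, -0.15, -0.27, 0], [-0.24, -0.61, -0.15, -0.27, 0], [-0.23, -0.62, -0.15, -0.27, 0], [-0.21, -0.62, -0.15, -0.27, 0], [-0.19, -0.63, -0.15, -0.27, 0]])

```text
t: 7.6
ee_pos: [0.5259, -0.0108, 0.2273]
tool_rot: [-0.105, 0.994, -0.0, -0.001]
force: [-0.4, 0.0, -0.2]
opening: 0.329
```

Call:
servo_tool(motion=[[-0.17, -0.63, -0.15, -0.27, 0], [-0.15, -0.64, -0.15, -0.27, 0], [-0.14, -0.64, -0.15, -0.27, 0], [-0.12, -0.64, -0.15, -0.27, 0], [-0.1, -0.65, -0.15, -0.27, 0], [-0.08, -0.65, -0.15, -0.27, 0], [0, 0, 0, 0, 0], [0, 0, 0, 0, 0]])

```text
t: 8.6
ee_pos: [0.5797, -0.114, 0.2544]
tool_rot: [-0.189, 0.982, 0.001, -0.001]
force: [-0.3, 0.2, -1.0]
opening: 0.332
```

```bash
python3 - <<'E'
from h import *
st,s,P=wristfit("magazine","w2.png")
np.savez("w2.npz",P=P,px=s["pixels"],z=s["range_z"])
print(st["ee_pos"],yaw_y(st),st["force"],st["opening"],st["t"])
z=P[...,2];ok=s["range_z"]>0
near=ok&(np.hypot(P[...,0]-.582,P[...,1]+.114)<.09)
h,e=np.histogram(z[near],np.arange(0,.13,.004))
print([(round(a,3),int(b)) for a,b in zip(e,h)])
m=near&(z>.085)&(z<.112)
r=cv2.minAreaRect((P[m][:,:2]*1000).astype(np.float32));print("rims",m.sum(),r)
E
```

```text
magazine 0.59 [170. 284.] zt 0.0313 c [ 573.4 -119.4] size [74.4 39.1] long 22.4 rgb [116. 109. 107.]
[ 0.5797197  -0.11403215  0.25435704] 111.75204077652783 [-0.30827326  0.16944527 -0.96866699] 0.3318644609647738 8.6
[(np.float64(0.0), 2431), (np.float64(0.004), 2036), (np.float64(0.008), 862), (np.float64(0.012), 28), (np.float64(0.016), 10), (np.float64(0.02), 40), (np.float64(0.024), 41), (np.float64(0.028), 111), (np.float64(0.032), 61), (np.float64(0.036), 44), (np.float64(0.04), 12), (np.float64(0.044), 18), (np.float64(0.048), 51), (np.float64(0.052), 381), (np.float64(0.056), 526), (np.float64(0.06), 106), (np.float64(0.064), 42), (np.float64(0.068), 73), (np.float64(0.072), 42), (np.float64(0.076), 75), (np.float64(0.08), 71), (np.float64(0.084), 70), (np.float64(0.088), 67), (np.float64(0.092), 565), (np.float64(0.096), 459), (np.float64(0.1), 153), (np.float64(0.104), 228), (np.float64(0.108), 0), (np.float64(0.112), 0), (np.float64(0.116), 0), (np.float64(0.12), 0), (np.float64(0.124), 0)]
rims 1526 ((574.9185180664062, -118.60623168945312), (78.03443145751953, 48.97794723510742), 21.616605758666992)
```

View pics/w2.png

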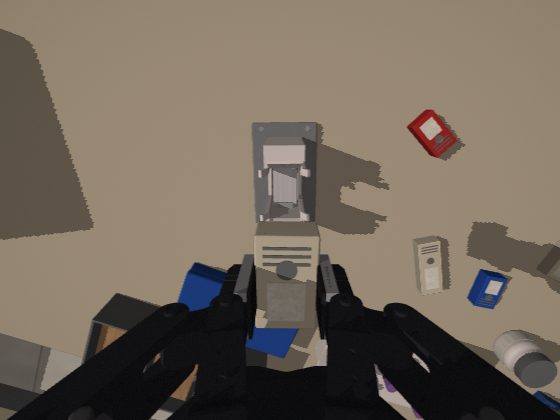

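Call:
servo_tool(motion=[[-0.8, 0, 0, 0, 0], [-0.7, 0, 0, 0, 0], [0, 0, 0, 0, 0], [0, 0, 0, 0, 0], [0, 0, 0, 0, 0], [0, 0, 0, 0, 0], [0, 0, 0, 0, 0], [0, 0, 0, 0, 0]])

```text
t: 9.7
ee_pos: [0.6221, -0.0983, 0.2554]
tool_rot: [-0.189, 0.982, 0.0, 0.0]
force: [0.2, 0.3, -0.7]
opening: 0.329
```

```bash
cat >> h.py <<'E'
def magheld(name):
    st=sense();s=snapshot("wrist");P=cloud(s,st);save(name+".png",s["pixels"])
    ok=s["range_z"]>0;z=P[...,2]
    near=ok&(np.hypot(P[...,0]-.580,P[...,1]+.115)<.085)
    print("tcp",st["ee_pos"].round(4),"yaw",round(yaw_y(st),2),"f",st["force"].round(1),"t",st["t"])
    for lab,m in (("towers>.088",near&(z>.088)&(z<.112)),("rims>.1",near&(z>.1)&(z<.112)),("plate",near&(z>.004)&(z<.014))):
        print(lab,m.sum(),cv2.minAreaRect((P[m][:,:2]*1000).astype(np.float32)))
    T=(P-st["ee_pos"])@Ro.from_quat(st["tool_rot"]).as_matrix()
    h=ok&(abs(T[...,1])<.0135)&(abs(T[...,0])<.05)&(T[...,2]<.0)&(T[...,2]>-.03)
    t=T[h];print("held top z",np.median(t[:,2]).round(4),"n",len(t),"x max/min",np.percentile(t[:,0],[0.5,2,98,99.5]).round(4))
    for nz in (-.017,-.013): 
        k=abs(t[:,2]-nz)<.002;print(nz,k.sum(),t[k,0].max().round(4) if k.any() else None)
    np.savez(name+".npz",P=P,T=T,px=s["pixels"],ok=ok)
    return st,s,P,T
E
python3 - <<'E'
from h import *
magheld("w3")
E
```

```text
tcp [ 0.6221 -0.0983  0.2554] yaw 111.75 f [ 0.2  0.3 -0.7] t 9.7
towers>.088 2309 ((583.6360473632812, -115.21601867675781), (95.45401000976562, 48.592193603515625), 21.897489547729492)
rims>.1 684 ((583.216552734375, -115.36477661132812), (68.52401733398438, 48.59200668334961), 21.949485778808594)
plate 3153 ((583.414306640625, -115.0166015625), (130.0103302001953, 80.08582305908203), 22.125905990600586)
held top z -0.0154 n 6139 x max/min [-0.024  -0.0227  0.0255  0.0257]
-0.017 4309 0.0257
-0.013 1259 0.026
```

View pics/w3.png

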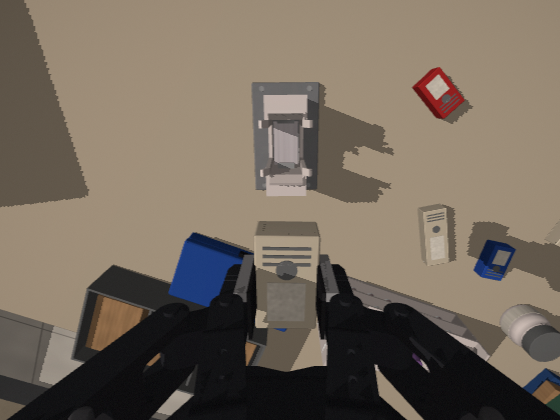

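Magazine from three fits: centre (0.5834, -0.1152), long axis 22°. The held cartridge is about 0.4 mm forward in tool x, with its top 16 mm above the TCP. The follower shows at about 56 mm, so the lips sit roughly 9 mm below nominal.

```bash
python3 - <<'E'
from h import *
plan(.5838,-.1150,.125,112,5)
E
```

```text
from [ 0.6221 -0.0983  0.2554] yaw 111.75 rows 5
[0.28, -0.01, 0.87, -0.01]
[0.28, -0.01, 0.87, -0.01]
[0.28, -0.01, 0.87, -0.01]
[0.28, -0.01, 0.87, -0.01]
[0.28, -0.01, 0.87, -0.01]
```

Call:
servo_tool(motion=[[0.28, -0.01, 0.87, -0.01, 0], [0.28, -0.01, 0.87, -0.01, 0], [0.28, -0.01, 0.87, -0.01, 0], [0.28, -0.01, 0.87, -0.01, 0], [0.28, -0.01, 0.87, -0.01, 0], [0, 0, 0, 0, 0], [0, 0, 0, 0, 0], [0, 0, 0, 0, 0]])

```text
t: 10.75
ee_pos: [0.585, -0.1152, 0.1263]
tool_rot: [-0.192, 0.981, -0.0, 0.001]
force: [1.0, 0.4, -0.3]
opening: 0.325
```

```bash
python3 - <<'E'
from h import *
st=sense();print(st["force"],st["t"]);plan(.5838,-.1150,.085,112,4)
E
```

```text
[ 1.01327499  0.41128936 -0.2913423 ] 10.75
from [ 0.585  -0.1152  0.1263] yaw 112.08 rows 4
[0.01, 0.01, 0.34, 0.0]
[0.01, 0.01, 0.34, 0.0]
[0.01, 0.01, 0.34, 0.0]
[0.01, 0.01, 0.34, 0.0]
```

Call:
servo_tool(motion=[[0.04, 0.02, 0.3, 0, 0], [0, 0, 0.3, 0, 0], [0, 0, 0, 0, 0], [0, 0, 0.2, 0, 0], [0, 0, 0.2, 0, 0], [0, 0, 0.2, 0, 0], [0, 0, 0.1, 0, 0], [0, 0, 0, 0, 0]])

```text
t: 11.75
ee_pos: [0.5827, -0.1149, 0.0857]
tool_rot: [-0.191, 0.982, 0.0, 0.0]
force: [1.8, 1.5, -0.5]
opening: 0.328
```

Call:
servo_tool(motion=[[-0.01, 0, 0.12, 0, 0], [0, 0, 0.12, 0, 0], [0, 0, 0.12, 0, 0], [0, 0, 0.12, 0, 0], [0, 0, 0.06, 0, 0], [0, 0, 0.03, 0, 0], [0, 0, 0, 0, 0], [0, 0, 0, 0, 0]])

```text
t: 12.75
ee_pos: [0.5827, -0.115, 0.0687]
tool_rot: [-0.191, 0.982, 0.0, 0.0]
force: [2.2, 0.4, -0.8]
opening: 0.328
```

Call:
servo_tool(motion=[[0, 0, 0.03, 0, 0], [0, 0, 0.03, 0, 0], [0, 0, 0.03, 0, 0], [0, 0, 0.03, 0, 0], [0, 0, 0, 0, 0], [0, 0, 0, 0, 0], [0, 0, 0, 0, 0], [0, 0, 0, 0, 0]])

```text
t: 13.75
ee_pos: [0.583, -0.115, 0.0654]
tool_rot: [-0.191, 0.982, -0.0, 0.0]
force: [2.8, 1.7, 5.4]
opening: 0.327
```

Call:
servo_tool(motion=[[-0.01, 0, 0.03, 0, 0], [0, 0, 0.03, 0, 0], [0, 0, 0.03, 0, 0], [0, 0, 0.0, 0, 0], [0, 0, 0, 0, 0], [0, 0, 0, 0, 0], [0, 0, 0, 0, 0], [0, 0, 0, 0, 0]])

```text
t: 14.75
ee_pos: [0.5832, -0.115, 0.0626]
tool_rot: [-0.191, 0.982, -0.0, 0.0]
force: [3.1, 1.4, 4.6]
opening: 0.33
```

Call:
servo_tool(motion=[[-0.01, 0, 0.03, 0, 0], [0, 0, 0.03, 0, 0], [0, 0, 0.03, 0, 0], [0, 0, 0.03, 0, 0], [0, 0, 0, 0, 0], [0, 0, 0, 0, 0], [0, 0, 0, 0, 0], [0, 0, 0, 0, 0]])

```text
t: 15.75
ee_pos: [0.583, -0.1147, 0.0587]
tool_rot: [-0.191, 0.982, 0.0, -0.0]
force: [2.3, 1.8, 2.0]
opening: 0.329
```

Call:
servo_tool(motion=[[-0.01, 0, 0.03, 0, 0], [0, 0, 0.03, 0, 0], [0, 0, 0.03, 0, 0], [0, 0, 0.03, 0, 0], [0, 0, 0.03, 0, 0], [0, 0, 0, 0, 0], [0, 0, 0, 0, 0], [0, 0, 0, 0, 0]])

```text
t: 16.75
ee_pos: [0.5834, -0.1147, 0.0542]
tool_rot: [-0.191, 0.982, 0.0, -0.0]
force: [2.3, 1.8, 0.1]
opening: 0.33
```

Call:
servo_tool(motion=[[-0.01, 0, 0.03, 0, 0], [0, 0, 0.03, 0, 0], [0, 0, 0.03, 0, 0], [0, 0, 0.03, 0, 0], [0, 0, 0, 0, 0], [0, 0, 0, 0, 0], [0, 0, 0, 0, 0], [0, 0, 0, 0, 0]])

```text
t: 17.75
ee_pos: [0.5835, -0.1147, 0.0505]
tool_rot: [-0.191, 0.982, 0.0, -0.0]
force: [0.2, 1.0, 1.3]
opening: 0.334
```

Call:
servo_tool(motion=[[0, 0, 0.03, 0, 0], [0, 0, 0.03, 0, 0], [0, 0, 0.03, 0, 0], [0, 0, 0.03, 0, 0], [0, 0, 0, 0, 0], [0, 0, 0, 0, 0], [0, 0, 0, 0, 0], [0, 0, 0, 0, 0]])

```text
t: 18.75
ee_pos: [0.5835, -0.1147, 0.0469]
tool_rot: [-0.191, 0.982, 0.0, -0.0]
force: [-2.6, -1.5, 1.7]
opening: 0.327
```

Call:
servo_tool(motion=[[0, 0, 0.03, 0, 0], [0, 0, 0.03, 0, 0], [0, 0, 0.03, 0, 0], [0, 0, 0, 0, 0], [0, 0, 0, 0, 0], [0, 0, 0, 0, 0], [0, 0, 0, 0, 0], [0, 0, 0, 0, 0]])

```text
t: 19.75
ee_pos: [0.5836, -0.1148, 0.0443]
tool_rot: [-0.191, 0.982, -0.0, -0.0]
force: [-3.5, -0.9, 2.7]
opening: 0.328
```

```bash
python3 - <<'E'
from h import *
st,s,P,T=magheld("w4")
E
python3 - <<'E'
import cv2
a=cv2.imread("pics/w4.png");cv2.imwrite("pics/w4c.png",a)
E
```

```text
tcp [ 0.5836 -0.1148  0.0443] yaw 112.04 f [-3.5 -0.9  2.7] t 19.75
towers>.088 22913 ((568.43701171875, -121.8037109375), (66.9681167602539, 108.32683563232422), 26.521808624267578)
rims>.1 9651 ((573.4978637695312, -119.26075744628906), (49.3754997253418, 108.65851593017578), 22.032175064086914)
plate 6117 ((563.8939208984375, -122.86001586914062), (88.31548309326172, 80.31932067871094), 22.23927116394043)
held top z -0.0159 n 5580 x max/min [-0.0266 -0.0263  0.0486  0.0487]
-0.017 2994 0.0487
-0.013 722 0.0487
```

View pics/w4.png

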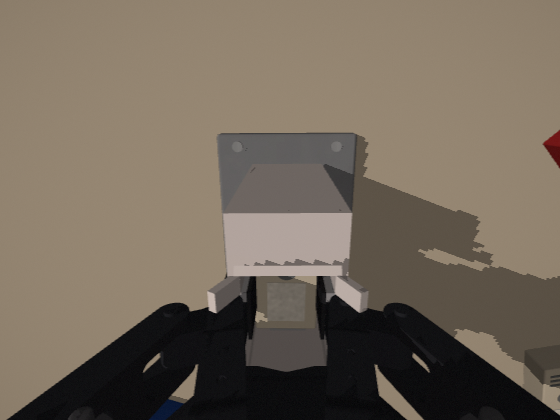

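The cartridge sits level between the towers (face near (300,288)), with its top at about 60 mm. I'll ease it slightly in +x and keep pressing.

Call:
servo_tool(motion=[[0.02, 0, 0.03, 0, 0], [0, 0, 0.03, 0, 0], [0, 0, 0, 0, 0], [0, 0, 0, 0, 0], [0, 0, 0, 0, 0], [0, 0, 0, 0, 0], [0, 0, 0, 0, 0], [0, 0, 0, 0, 0]])

```text
t: 20.8
ee_pos: [0.5836, -0.1147, 0.0428]
tool_rot: [-0.191, 0.982, -0.0, 0.0]
force: [-0.8, 0.2, 3.2]
opening: 0.329
```

Call:
servo_tool(motion=[[0, 0, 0.03, 0, 0], [0, 0, 0.03, 0, 0], [0, 0, 0, 0, 0], [0, 0, 0, 0, 0], [0, 0, 0, 0, 0], [0, 0, 0, 0, 0], [0, 0, 0, 0, 0], [0, 0, 0, 0, 0]])

```text
t: 21.8
ee_pos: [0.5836, -0.1147, 0.041]
tool_rot: [-0.191, 0.982, -0.0, 0.0]
force: [1.2, 1.2, 3.9]
opening: 0.328
```

Call:
servo_tool(motion=[[0, 0, 0.03, 0, 0], [0, 0, 0.03, 0, 0], [0, 0, 0, 0, 0], [0, 0, 0, 0, 0], [0, 0, 0, 0, 0], [0, 0, 0, 0, 0], [0, 0, 0, 0, 0], [0, 0, 0, 0, 0]])

```text
t: 22.8
ee_pos: [0.5833, -0.1148, 0.039]
tool_rot: [-0.191, 0.982, 0.0, 0.0]
force: [2.3, 0.5, 3.1]
opening: 0.331
```

Call:
servo_tool(motion=[[0, 0, 0.03, 0, 0], [0, 0, 0.03, 0, 0], [0, 0, 0, 0, 0], [0, 0, 0, 0, 0], [0, 0, -0.03, 0, 0], [0, 0, -0.03, 0, 0], [0, 0, 0, 0, 0], [0, 0, 0, 0, 0]])

```text
t: 23.8
ee_pos: [0.5832, -0.1148, 0.039]
tool_rot: [-0.191, 0.982, 0.0, -0.0]
force: [2.3, 0.9, 2.3]
opening: 0.331
```

Call:
servo_tool(motion=[[0, 0, 0, 0, 45], [0, 0, 0, 0, 45], [0, 0, 0, 0, 45], [0, 0, 0, 0, 45], [0, 0, -0.5, 0, 45], [0, 0, -0.8, 0, 45], [0, 0, -1, 0, 45], [0, 0, -1, 0, 45]])

```text
t: 24.8
ee_pos: [0.5834, -0.115, 0.1401]
tool_rot: [-0.191, 0.982, -0.0, 0.001]
force: [-0.3, -0.3, -0.3]
opening: 0.452
```

Call:
servo_tool(motion=[[0, 0, -1, 0, 60], [0, 0, -1, 0, 60], [-0.5, 0, -1, 0, 60], [-0.5, 0, -0.5, 0, 60], [-0.3, 0, 0, 0, 60], [0, 0, 0, 0, 60], [0, 0, 0, 0, 60], [0, 0, 0, 0, 60]])

```text
t: 25.8
ee_pos: [0.6186, -0.1006, 0.2424]
tool_rot: [-0.191, 0.982, 0.0, -0.001]
force: [-0.5, -0.2, 1.3]
opening: 0.597
```

```bash
python3 - <<'E'
from h import *
st,s,P,T=magheld("w5")
u=np.radians(22);X=np.array([np.cos(u),np.sin(u)]);Y=np.array([-X[1],X[0]])
d=P[...,:2]-[.5834,-.1152];a=d@X;b=d@Y
m=(abs(a)<.018)&(abs(b)<.012)&(P[...,2]>.02);z=P[m][:,2];print("well z",np.percentile(z,[5,25,50,75,95]).round(4),m.sum())
A=np.c_[a[m],b[m],np.ones(m.sum())];print("slope",np.linalg.lstsq(A,z,rcond=None)[0].round(4))
im=s["pixels"];v,c=np.argwhere(m).mean(0).astype(int);print(v,c)
save("w5c.png",cv2.resize(im[max(v-75,0):v+75,max(c-100,0):c+100],(640,480),interpolation=cv2.INTER_CUBIC))
plan(.552,.285,.17,86)
E
```

```text
tcp [ 0.6186 -0.1006  0.2424] yaw 112.01 f [-0.5 -0.2  1.3] t 25.8
towers>.088 2474 ((583.2913818359375, -114.77542114257812), (96.1093521118164, 49.27157974243164), 22.67135238647461)
rims>.1 718 ((583.6400146484375, -114.92611694335938), (68.4015121459961, 49.27532196044922), 21.969478607177734)
plate 3234 ((583.3463745117188, -115.07024383544922), (129.87841796875, 80.17906188964844), 22.222454071044922)
  return _methods._mean(a, axis=axis, dtype=dtype,
  ret = ret.dtype.type(ret / rcount)
Traceback (most recent call last):
  File "h.py", line 46, in magheld
    t=T[h];print("held top z",np.median(t[:,2]).round(4),"n",len(t),"x max/min",np.percentile(t[:,0],[0.5,2,98,99.5]).round(4))
                                                                                ~~~~~~~~~~~~~^^^^^^^^^^^^^^^^^^^^^^^^
IndexError: index -1 is out of bounds for axis 0 with size 0
```

```bash
cat >> h.py <<'E'
def wellcheck(name):
    st=sense();s=snapshot("wrist");P=cloud(s,st)
    u=np.radians(22);X=np.array([np.cos(u),np.sin(u)]);Y=np.array([-X[1],X[0]])
    d=P[...,:2]-[.5834,-.1152];a=d@X;b=d@Y
    m=(abs(a)<.018)&(abs(b)<.011)&(P[...,2]>.02)&(P[...,2]<.12);z=P[m][:,2];print("well z",np.percentile(z,[5,25,50,75,95]).round(4),m.sum())
    A=np.c_[a[m],b[m],np.ones(m.sum())];print("slope",np.linalg.lstsq(A,z,rcond=None)[0].round(4))
    im=s["pixels"];v,c=np.argwhere(m).mean(0).astype(int);print(v,c)
    save(name,cv2.resize(im[max(v-75,0):v+75,max(c-100,0):c+100],(640,480),interpolation=cv2.INTER_CUBIC))
E
python3 - <<'E'
from h import *
wellcheck("w5c.png")
plan(.552,.285,.17,86)
E
```

```text
well z [0.0556 0.0564 0.0569 0.0574 0.0582] 730
slope [0.0148 0.0009 0.0569]
147 285
from [ 0.6189 -0.1005  0.2427] yaw 112.02 rows 14
[-0.2, 0.91, 0.17, 0.31]
[-0.17, 0.92, 0.17, 0.31]
[-0.14, 0.92, 0.17, 0.31]
[-0.11, 0.93, 0.17, 0.31]
[-0.08, 0.93, 0.17, 0.31]
[-0.05, 0.93, 0.17, 0.31]
[-0.02, 0.93, 0.17, 0.31]
[0.01, 0.93, 0.17, 0.31]
[0.04, 0.93, 0.17, 0.31]
[0.07, 0.93, 0.17, 0.31]
[0.1, 0.93, 0.17, 0.31]
[0.13, 0.92, 0.17, 0.31]
[0.16, 0.92, 0.17, 0.31]
[0.19, 0.91, 0.17, 0.31]
```

View pics/w5c.png

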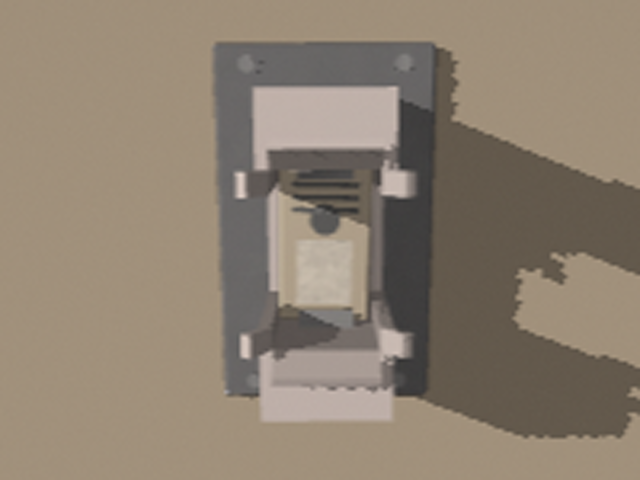

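The first cartridge is latched: in the crop its cream face lies level between both lips, top at 56.9 mm, tilt 0.015 rad. Next is the second short cartridge.

Call:
servo_tool(motion=[[-0.2, 0.91, 0.17, 0.31, 70], [-0.17, 0.92, 0.17, 0.31, 70], [-0.14, 0.92, 0.17, 0.31, 70], [-0.11, 0.93, 0.17, 0.31, 70], [-0.08, 0.93, 0.17, 0.31, 70], [-0.05, 0.93, 0.17, 0.31, 70], [-0.02, 0.93, 0.17, 0.31, 70], [0.01, 0.93, 0.17, 0.31, 70]])

```text
t: 26.9
ee_pos: [0.5814, 0.1211, 0.2021]
tool_rot: [-0.062, 0.998, 0.0, 0.0]
force: [-0.5, 1.3, 0.4]
opening: 0.701
```

Call:
servo_tool(motion=[[0.04, 0.93, 0.17, 0.31, 70], [0.07, 0.93, 0.17, 0.31, 70], [0.1, 0.93, 0.17, 0.31, 70], [0.13, 0.92, 0.17, 0.31, 70], [0.16, 0.92, 0.17, 0.31, 70], [0.19, 0.91, 0.17, 0.31, 70], [0, 0, 0, 0, 70], [0, 0, 0, 0, 70]])

```text
t: 27.9
ee_pos: [0.5541, 0.2844, 0.1717]
tool_rot: [0.035, 0.999, -0.0, 0.0]
force: [-0.1, -0.1, -0.5]
opening: 0.696
```

```bash
python3 - <<'E'
from h import *
st,s,P=wristfit("cart_b_center","w6.png")
print(st["ee_pos"],yaw_y(st),st["force"],st["t"])
plan(.552,.284,.003,n=1)
E
```

```text
cart_b_center 0.86 [254. 233.] zt 0.0193 c [628.9 214.6] size [50.3 30.9] long 9.5 rgb [ 58.  70. 100.]
cart_b_center 0.8 [187. 287.] zt 0.0196 c [553.1 286.4] size [29.8 49.4] long -3.6 rgb [149. 137. 121.]
[0.55409941 0.28444752 0.17171577] 85.97580630048071 [-0.14613397 -0.12893634 -0.52860346] 27.9
from [0.5545 0.2839 0.172 ] yaw 85.88 rows 1
[0.08, -0.0, 5.63, 0.0]
```

View pics/w6.png

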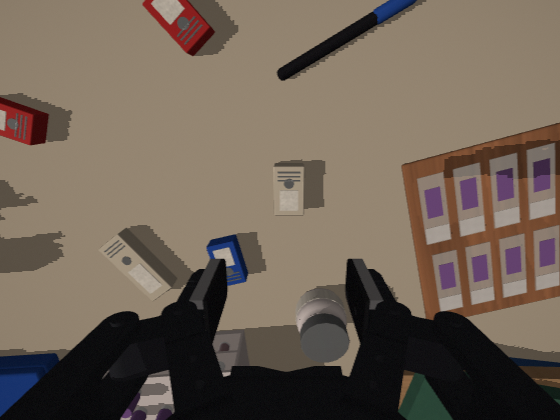

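The plain cream short block is at (187,287), 49 x 30 mm. The blue one at (260,227) and the jar are clear of the fingers.

Call:
servo_tool(motion=[[0.04, 0.07, 1, 0, 65], [0, 0, 1, 0, 65], [0, 0, 1, 0, 65], [0, 0, 1, 0, 65], [0, 0, 1, 0, 65], [0, 0, 0.5, 0, 65], [0, 0, 0.08, 0, 65], [0, 0, 0, 0, 65]], force=80)

```text
t: 29.0
ee_pos: [0.5536, 0.2881, 0.0053]
tool_rot: [0.035, 0.999, 0.0, 0.001]
force: [-0.3, 0.6, 0.1]
opening: 0.654
```

Call:
servo_tool(motion=[[0, 0, 0.03, 0, 65], [0, 0, 0, 0, 20], [0, 0, 0, 0, 0], [0, 0, 0, 0, 0], [0, 0, 0, 0, 0], [0, 0, 0, 0, 0], [0, 0, 0, 0, 0], [0, 0, 0, 0, 0]], force=80)

```text
t: 30.0
ee_pos: [0.5532, 0.2884, 0.0043]
tool_rot: [0.035, 0.999, 0.0, 0.001]
force: [-1.4, -0.7, 5.6]
opening: 0.329
```

Call:
servo_tool(motion=[[0, 0, -0.3, 0, 0], [0, 0, -1, 0, 0], [0, 0, -1, 0, 0], [0, 0, -1, 0, 0], [0, 0, -1, 0, 0], [0, 0, -1, 0, 0], [0, 0, -1, 0, 0], [0, 0, -1, 0, 0]])

```text
t: 31.0
ee_pos: [0.5523, 0.2878, 0.2234]
tool_rot: [0.035, 0.999, -0.0, -0.0]
force: [1.3, 1.3, 0.4]
opening: 0.33
```

```bash
python3 - <<'E'
from h import *
st=sense();print(st["opening"],st["force"],st["t"])
plan(.622,-.098,.255,112,16)
E
```

```text
0.33019056461003143 [1.27803121 1.2558758  0.43080258] 31.0
from [0.5523 0.2878 0.2234] yaw 86.0 rows 16
[-0.2, -0.79, -0.07, -0.27]
[-0.18, -0.8, -0.07, -0.27]
[-0.16, -0.8, -0.07, -0.27]
[-0.13, -0.81, -0.07, -0.27]
[-0.11, -0.81, -0.07, -0.27]
[-0.09, -0.81, -0.07, -0.27]
[-0.06, -0.81, -0.07, -0.27]
[-0.04, -0.82, -0.07, -0.27]
[-0.02, -0.82, -0.07, -0.27]
[0.01, -0.82, -0.07, -0.27]
[0.03, -0.82, -0.07, -0.27]
[0.05, -0.82, -0.07, -0.27]
[0.07, -0.81, -0.07, -0.27]
[0.1, -0.81, -0.07, -0.27]
[0.12, -0.81, -0.07, -0.27]
[0.14, -0.8, -0.07, -0.27]
```

Call:
servo_tool(motion=[[-0.2, -0.79, -0.07, -0.27, 0], [-0.18, -0.8, -0.07, -0.27, 0], [-0.16, -0.8, -0.07, -0.27, 0], [-0.13, -0.81, -0.07, -0.27, 0], [-0.11, -0.81, -0.07, -0.27, 0], [-0.09, -0.81, -0.07, -0.27, 0], [-0.06, -0.81, -0.07, -0.27, 0], [-0.04, -0.82, -0.07, -0.27, 0]])

```text
t: 32.0
ee_pos: [0.5873, 0.0941, 0.2392]
tool_rot: [-0.079, 0.997, 0.0, -0.0]
force: [0.2, -0.4, 0.0]
opening: 0.329
```

Call:
servo_tool(motion=[[-0.02, -0.82, -0.07, -0.27, 0], [0.01, -0.82, -0.07, -0.27, 0], [0.03, -0.82, -0.07, -0.27, 0], [0.05, -0.82, -0.07, -0.27, 0], [0.07, -0.81, -0.07, -0.27, 0], [0.1, -0.81, -0.07, -0.27, 0], [0.12, -0.81, -0.07, -0.27, 0], [0.14, -0.8, -0.07, -0.27, 0]])

```text
t: 33.0
ee_pos: [0.6222, -0.0989, 0.256]
tool_rot: [-0.191, 0.982, 0.0, -0.0]
force: [0.8, -0.3, -0.8]
opening: 0.33
```

Call:
servo_tool(motion=[[0, 0, 0, 0, 0], [0, 0, 0, 0, 0], [0, 0, 0, 0, 0], [0, 0, 0, 0, 0], [0, 0, 0, 0, 0], [0, 0, 0, 0, 0], [0, 0, 0, 0, 0], [0, 0, 0, 0, 0]])

```text
t: 34.0
ee_pos: [0.6224, -0.0982, 0.2559]
tool_rot: [-0.19, 0.982, 0.0, 0.0]
force: [0.5, -0.2, -0.5]
opening: 0.322
```

```bash
python3 - <<'E'
from h import *
magheld("w7")
plan(.5836,-.1149,.125,112,5)
E
```

```text
tcp [ 0.6224 -0.0982  0.2559] yaw 111.92 f [ 0.5 -0.2 -0.5] t 34.0
towers>.088 2300 ((583.2434692382812, -114.70423889160156), (96.3145980834961, 48.934879302978516), 21.70514678955078)
rims>.1 686 ((583.4545288085938, -114.69682312011719), (68.81230926513672, 48.94728469848633), 21.88050651550293)
plate 3070 ((583.4656982421875, -115.01380157470703), (129.60385131835938, 80.13327026367188), 22.21616554260254)
held top z -0.0153 n 6091 x max/min [-0.0247 -0.0236  0.0245  0.0247]
-0.017 4053 0.0247
-0.013 1464 0.0248
from [ 0.6224 -0.0982  0.2559] yaw 111.93 rows 5
[0.28, -0.01, 0.87, -0.0]
[0.28, -0.01, 0.87, -0.0]
[0.28, -0.01, 0.87, -0.0]
[0.28, -0.01, 0.87, -0.0]
[0.28, -0.01, 0.87, -0.0]
```

Call:
servo_tool(motion=[[0.29, -0.01, 0.87, -0.01, 0], [0.29, -0.01, 0.87, 0, 0], [0.29, -0.01, 0.87, 0, 0], [0.29, 0, 0.87, 0, 0], [0.28, 0, 0.87, 0, 0], [0, 0, 0.2, 0, 0], [0, 0, 0.2, 0, 0], [0, 0, 0, 0, 0]])

```text
t: 35.05
ee_pos: [0.5834, -0.115, 0.114]
tool_rot: [-0.191, 0.982, -0.0, 0.001]
force: [0.6, 0.5, -0.3]
opening: 0.327
```

```bash
python3 - <<'E'
from h import *
st=sense();print(st["force"],st["t"]);plan(.5827,-.1151,.069,112,1)
E
```

```text
[ 0.62885117  0.46224178 -0.32942968] 35.05
from [ 0.5834 -0.115   0.114 ] yaw 112.01 rows 1
[0.02, 0.01, 1.5, 0.0]
```

Call:
servo_tool(motion=[[0.02, 0, 0.2, 0, 0], [0, 0, 0.2, 0, 0], [0, 0, 0.2, 0, 0], [0, 0, 0.2, 0, 0], [0, 0, 0.2, 0, 0], [0, 0, 0.2, 0, 0], [0, 0, 0.1, 0, 0], [0, 0, 0, 0, 0]])

```text
t: 36.05
ee_pos: [0.582, -0.1154, 0.0742]
tool_rot: [-0.191, 0.982, 0.0, -0.0]
force: [0.4, -0.5, -0.1]
opening: 0.33
```

Call:
servo_tool(motion=[[0, 0, 0.1, 0, 0], [0, 0, 0.06, 0, 0], [0, 0, 0.03, 0, 0], [0, 0, 0.03, 0, 0], [0, 0, 0.03, 0, 0], [0, 0, 0, 0, 0], [0, 0, 0, 0, 0], [0, 0, 0, 0, 0]])

```text
t: 37.05
ee_pos: [0.5823, -0.1153, 0.067]
tool_rot: [-0.191, 0.982, 0.0, 0.0]
force: [0.5, 1.2, 0.1]
opening: 0.33
```

Call:
servo_tool(motion=[[0, 0, 0.03, 0, 0], [0, 0, 0.03, 0, 0], [0, 0, 0.03, 0, 0], [0, 0, 0, 0, 0], [0, 0, 0, 0, 0], [0, 0, 0, 0, 0], [0, 0, 0, 0, 0], [0, 0, 0, 0, 0]])

```text
t: 38.05
ee_pos: [0.5828, -0.1155, 0.0652]
tool_rot: [-0.191, 0.982, -0.0, 0.001]
force: [0.7, 0.6, 4.3]
opening: 0.327
```

Call:
servo_tool(motion=[[0, 0, 0.03, 0, 0], [0, 0, 0.03, 0, 0], [0, 0, 0.03, 0, 0], [0, 0, 0.03, 0, 0], [0, 0, 0, 0, 0], [0, 0, 0, 0, 0], [0, 0, 0, 0, 0], [0, 0, 0, 0, 0]])

```text
t: 39.05
ee_pos: [0.5827, -0.1154, 0.0609]
tool_rot: [-0.191, 0.982, -0.0, 0.001]
force: [2.9, 0.7, 4.3]
opening: 0.326
```

Call:
servo_tool(motion=[[0, 0, 0.03, 0, 0], [0, 0, 0.03, 0, 0], [0, 0, 0.03, 0, 0], [0, 0, 0.03, 0, 0], [0, 0, 0, 0, 0], [0, 0, 0, 0, 0], [0, 0, 0, 0, 0], [0, 0, 0, 0, 0]])

```text
t: 40.05
ee_pos: [0.5826, -0.1154, 0.0571]
tool_rot: [-0.191, 0.982, -0.0, 0.001]
force: [6.2, -0.5, 4.5]
opening: 0.329
```

Call:
servo_tool(motion=[[-0.02, 0, 0.03, 0, 0], [0, 0, 0.03, 0, 0], [0, 0, 0.03, 0, 0], [0, 0, 0.03, 0, 0], [0, 0, 0, 0, 0], [0, 0, 0, 0, 0], [0, 0, 0, 0, 0], [0, 0, 0, 0, 0]])

```text
t: 41.05
ee_pos: [0.5826, -0.1153, 0.0534]
tool_rot: [-0.191, 0.982, -0.0, -0.0]
force: [3.9, -1.3, 2.6]
opening: 0.332
```

Call:
servo_tool(motion=[[0, 0, 0.03, 0, 0], [0, 0, 0.03, 0, 0], [0, 0, 0.03, 0, 0], [0, 0, 0.03, 0, 0], [0, 0, 0, 0, 0], [0, 0, 0, 0, 0], [0, 0, 0, 0, 0], [0, 0, 0, 0, 0]])

```text
t: 42.05
ee_pos: [0.5826, -0.1152, 0.0497]
tool_rot: [-0.191, 0.982, 0.0, -0.0]
force: [3.0, -2.2, 3.0]
opening: 0.33
```

Call:
servo_tool(motion=[[-0.01, -0.02, 0.03, 0, 0], [0, 0, 0.03, 0, 0], [0, 0, 0.03, 0, 0], [0, 0, 0.03, 0, 0], [0, 0, 0, 0, 0], [0, 0, 0, 0, 0], [0, 0, 0, 0, 0], [0, 0, 0, 0, 0]])

```text
t: 43.05
ee_pos: [0.5826, -0.1152, 0.046]
tool_rot: [-0.191, 0.982, 0.0, -0.001]
force: [1.0, -0.0, 4.4]
opening: 0.329
```

Call:
servo_tool(motion=[[0, 0, 0.03, 0, 0], [0, 0, 0.03, 0, 0], [0, 0, 0.0, 0, 0], [0, 0, 0, 0, 0], [0, 0, 0, 0, 0], [0, 0, 0, 0, 0], [0, 0, 0, 0, 0], [0, 0, 0, 0, 0]])

```text
t: 44.05
ee_pos: [0.5826, -0.1153, 0.0442]
tool_rot: [-0.191, 0.982, 0.0, -0.0]
force: [-1.5, 1.1, 4.2]
opening: 0.329
```

```bash
python3 - <<'E'
from h import *
st=sense();s=snapshot("wrist");P=cloud(s,st)
T=(P-st["ee_pos"])@Ro.from_quat(st["tool_rot"]).as_matrix()
m=(s["range_z"]>0)&(abs(T[...,1])<.012)&(abs(T[...,0])<.018)&(T[...,2]<-.008)&(T[...,2]>-.03)
print(m.sum(),"held top z tool",np.median(T[m][:,2]).round(4),"world",np.median(P[m][:,2]).round(4),st["ee_pos"],st["force"],st["t"])
E
```

```text
1998 held top z tool -0.0156 world 0.0598 [ 0.58263723 -0.1152592   0.04417931] [-1.52437525  1.10469621  4.18346211] 44.05
```

Call:
servo_tool(motion=[[0, 0, 0.03, 0, 0], [0, 0, 0.03, 0, 0], [0, 0, 0.0, 0, 0], [0, 0, 0, 0, 0], [0, 0, 0, 0, 0], [0, 0, 0, 0, 0], [0, 0, 0, 0, 0], [0, 0, 0, 0, 0]])

```text
t: 45.1
ee_pos: [0.5828, -0.1155, 0.0424]
tool_rot: [-0.191, 0.982, 0.0, -0.0]
force: [-3.6, 1.5, 5.2]
opening: 0.327
```

Call:
servo_tool(motion=[[0, 0, 0.03, 0, 0], [0, 0, 0, 0, 0], [0, 0, 0.0, 0, 0], [0, 0, 0, 0, 0], [0, 0, 0, 0, 0], [0, 0, 0, 0, 0], [0, 0, 0, 0, 0], [0, 0, 0, 0, 0]])

```text
t: 46.1
ee_pos: [0.5832, -0.1154, 0.0415]
tool_rot: [-0.191, 0.982, 0.0, 0.0]
force: [-0.9, 2.7, -2.7]
opening: 0.33
```

Call:
servo_tool(motion=[[0, 0, 0.03, 0, 0], [0, 0, 0, 0, 0], [0, 0, 0.0, 0, 0], [0, 0, 0, 0, 0], [0, 0, 0, 0, 0], [0, 0, 0, 0, 0], [0, 0, 0, 0, 0], [0, 0, 0, 0, 0]])

```text
t: 47.1
ee_pos: [0.5832, -0.1154, 0.0413]
tool_rot: [-0.191, 0.982, 0.0, 0.0]
force: [-3.7, 4.3, 5.0]
opening: 0.333
```

Call:
servo_tool(motion=[[0, 0, 0.02, 0, 0], [0, 0, 0, 0, 0], [0, 0, 0.0, 0, 0], [0, 0, 0, 0, 0], [0, 0, 0, 0, 0], [0, 0, 0, 0, 0], [0, 0, 0, 0, 0], [0, 0, 0, 0, 0]])

```text
t: 48.1
ee_pos: [0.5831, -0.1154, 0.0408]
tool_rot: [-0.191, 0.982, 0.0, 0.0]
force: [-3.8, 3.8, 5.5]
opening: 0.328
```

Call:
servo_tool(motion=[[0.01, 0.03, 0, 0, 0], [0, 0, 0, 0, 0], [0, 0, 0.02, 0, 0], [0, 0, 0, 0, 0], [0, 0, 0, 0, 0], [0, 0, 0, 0, 0], [0, 0, 0, 0, 0], [0, 0, 0, 0, 0]])

```text
t: 49.1
ee_pos: [0.5831, -0.1154, 0.0402]
tool_rot: [-0.191, 0.982, -0.0, 0.001]
force: [-1.8, 1.9, 5.6]
opening: 0.328
```

Call:
servo_tool(motion=[[0, 0, 0.02, 0, 0], [0, 0, 0, 0, 0], [0, 0, 0, 0, 0], [0, 0, 0, 0, 0], [0, 0, 0, 0, 0], [0, 0, 0, 0, 0], [0, 0, 0, 0, 0], [0, 0, 0, 0, 0]])

```text
t: 50.1
ee_pos: [0.5832, -0.1154, 0.0398]
tool_rot: [-0.191, 0.982, -0.0, 0.001]
force: [-1.6, 3.0, 6.4]
opening: 0.33
```

Call:
servo_tool(motion=[[0, 0, 0.03, 0, 0], [0, 0, 0, 0, 0], [0, 0, 0, 0, 0], [0, 0, 0, 0, 0], [0, 0, 0, 0, 0], [0, 0, 0, 0, 0], [0, 0, 0, 0, 0], [0, 0, 0, 0, 0]])

```text
t: 51.1
ee_pos: [0.5832, -0.1154, 0.0397]
tool_rot: [-0.191, 0.982, -0.0, 0.001]
force: [-4.9, 2.8, 10.9]
opening: 0.326
```

End of travel felt: the force rose to 10.9 N with almost no movement, after the earlier snap drop. I'll ease off and release.

Call:
servo_tool(motion=[[0, 0, -0.05, 0, 0], [0, 0, 0, 0, 45], [0, 0, 0, 0, 45], [0, 0, 0, 0, 45], [0, 0, 0, 0, 45], [0, 0, -0.4, 0, 45], [0, 0, -1, 0, 45], [0, 0, -1, 0, 45]])

```text
t: 52.1
ee_pos: [0.5826, -0.1151, 0.1131]
tool_rot: [-0.191, 0.982, -0.0, 0.0]
force: [0.6, -0.1, 0.4]
opening: 0.452
```

Call:
servo_tool(motion=[[0, 0, -1, 0, 45], [0, 0, -1, 0, 45], [-0.5, 0, -1, 0, 45], [-0.5, 0, -1, 0, 45], [-0.3, 0, -0.5, 0, 45], [0, 0, 0, 0, 45], [0, 0, 0, 0, 45], [0, 0, 0, 0, 45]])

```text
t: 53.1
ee_pos: [0.6178, -0.1006, 0.2458]
tool_rot: [-0.19, 0.982, 0.0, -0.001]
force: [-1.1, 0.2, 0.8]
opening: 0.448
```

```bash
python3 - <<'E'
from h import *
wellcheck("w8c.png");print(sense()["ee_pos"],sense()["t"])
E
```

```text
well z [0.0556 0.0564 0.0568 0.0574 0.0581] 700
slope [ 0.0096 -0.0089  0.0569]
148 285
[ 0.61793102 -0.10049092  0.24584854] 53.15
```

View pics/w8c.png

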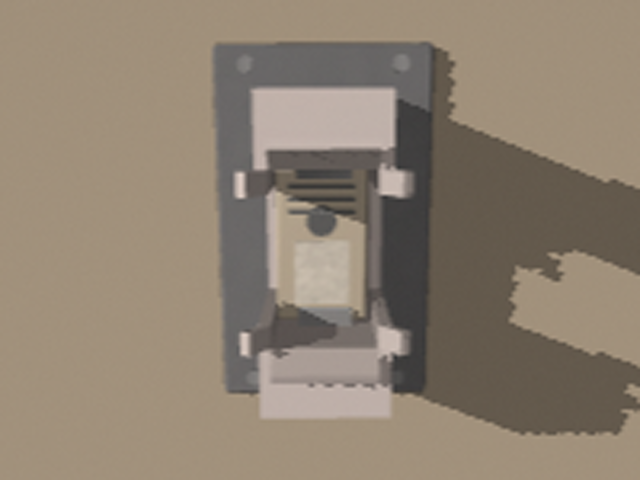

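The second cartridge lies flat under the lips: its top is at 56.9 mm, the same as the first, with tilt about 0.013 rad. The gripper is clear, so I'm handing in.

```bash
python3 -c "
from bench import sign_off; print(sign_off())"
```

```text
the job is handed in; nothing more can be done
None
```

Both short cream cartridges are loaded in the magazine and let go. I handed the job in at about 53 s of the 72 s allowed; `sign_off` gave no verdict.

- **First cartridge:** the snap was weak and not clearly felt, only a fall from 3.9 to 3.1 N. After release I checked it by camera: top at 56.9 mm above the bench, tilt about 0.015 rad, under both lips.
- **Second cartridge:** I felt the snap as a drop from about 5 N, then the hard stop at about 11 N with almost no further travel. After release its top was also at 56.9 mm, tilt about 0.013 rad. That puts its centre at about 47 mm, against the 68 mm limit.
- **Forces:** the highest vertical force I read was 10.9 N, and sideways forces reached about 6 N. Readings came only at the end of each one-second move, so brief peaks in between were not seen.
- **Not checked directly:** the first cartridge can no longer be seen under the second. I took no last picture of the other things on the bench. No force reading suggested I touched them, and the long cartridge was never approached.

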